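# Feel-sort mould insert blanks and stack the frame

### The arm

A 7-joint arm with a two-finger parallel gripper is mounted at the origin on the work surface. World frame = base frame: x ahead of the robot, y to its left, z up, the work surface at z = 0. Lengths are in m, angles in rad, forces in N, time in s.
With the tool pointing down it reaches from about 0.35 to 0.9 m from the base axis. Payload 8.1 kg.
Tool frame: the origin (TCP) lies at the very end of the fingers, on their centre line; the grasp point (between the pads) lies 19 mm behind it (grasp_offset is the distance from the TCP to the grasp point, in m); z points along the fingers, y is the line along which they close (so a half turn about z gives the same grasp; the last joint's range is limited). The gripper opens to 92 mm and grips with 3 to 60 N. Pads are 19 mm wide; open, the fingers measure 130 mm over their backs; the gripper's body (75 mm by 190 mm) begins 47 mm behind the grasp point.
Start: joints at [-1.247, 0.434, 0.025, 1.573, -0.012, 1.134, -0.075], TCP at [0.259, 0.569, 0.227] pointing down, gripper open.
Joint ranges: [-2.62, 2.62], [-0.44, 2.09], [-1.27, 1.32], [0.08, 2.57], [-1.32, 4.46], [0.12, 2], [-2.74, 2.74]. Speed limits (rad/s): [2.22, 2.22, 3.01, 3.01, 3.14, 3.14, 3.14].

### API

Orientations are given as a rotation vector (axis times angle).
In Python, from cell import observe, get_image, camera_params, sign_off, silhouettes, grasp_offset gives the robot as it stands. The module is installed in compiled form; this text tells all that it offers.
- The arm moves only by the tool jog_arm, never from a script. Its argument "motion" is a list that holds one entry, the list of rows, each a list of 7 numbers: the shift along the tool's x, y, z in m, then the turn, a rotation vector about the tool's x, y, z in rad, then the closure, from -1 (fully open) to 1 (shut), so that 0 is half open. In form: [[[dx, dy, dz, wx, wy, wz, hand], ...]]. A call has 1 to 10 rows; each row is the pose to reach, as a shift and turn from the pose commanded when the call began, along the tool's axes at that moment; what a row does not reach only later rows make up. A row lasts 1/12 s, in which the tool goes at most 41.7 mm and 7.16 degrees, less where a joint would pass 70% of its speed; a pose out of reach is approached as far as the arm can. A call with a gripper value outside its range is refused whole. The fingers move at their own pace and stop on an object; "force" is the grip in N (left out, the last holds). Time passes only in rows, so rows that repeat a pose let the fingers close. It gives the time, the measured TCP pose, the force, the opening and the grip force at its end, in the units of the state.
- observe(): the state, without advancing time (a new reading comes with each control period).
- get_image(name): name is "side" or "top"; returns the picture (384x512x3 uint8, red, green, blue); there is no depth.
- camera_params(name): a dict with "vertical_fov" (degrees; the focal length in pixels is half the picture's height over the tangent of half this angle, whatever the lens; pixels are square), "cx", "cy" (the principal point, pixels), "T" (4x4, takes a point from camera to world coordinates). Camera axes: x right, y down, z forward; pixel columns grow to the right and rows downward; lengths in m; the calibration is good to about 2 mm. A picture is of the moment at which its call begins. camera_params takes no time and is no camera call.
- sign_off(): hands the job in; it is judged then, once.
Trained networks look in the newest picture that a camera, given by its name, has taken for a name from the list of things; names that differ only in an ending like _2 or _b are one class to them, and where a whole thing is asked for, a point or a joint stands for the part that bears it (a point fixed in the world has none). Each returns a list of dicts, best first, with "p" (0 to 1); they miss things now and then, are a little off and sometimes report something else, mostly with a low value. They report only what shows in the picture. A call takes as long as a camera call. They do not tell look-alikes from the thing itself.
- silhouettes(query, camera): "mask" (384x512 bool, what is visible of it) and "pixel" ([column, row] in pixels, amid what is visible of it).
The state is a dict: "clock": time; "joints": joint angles; "dq": joint speeds; "joint_efforts": joint torques, N m; "position": TCP position; "ee_rot": TCP orientation; "force": force on the tool from outside, world axes, zero at the start; "ft_torque": the same for the moment, N m; "width": opening from 0.0 (shut) to 1.0 (fully open); "gripper_force": force on a finger pad.
Only numpy, scipy, OpenCV 4.12 (cv2) and the standard library are available. Lean on these libraries where they do the work, as an engineer would, in place of code of your own. Each camera call takes 0.05 s, during which the arm holds its last target. There are 200 camera calls.

### The job

Some of the steel insert blanks on the bench have a polished underside and some are still rough; they look alike and can only be told apart by how they drag when slid across the steel plate. Set every polished one flat on the floor of the lower stacking frame and every rough one flat on the floor of the grey rework tray, and once all are sorted stack the upper frame on the lower one with its four posts fully home in the corner sockets. Do not disturb the other things on the bench.

Things in the scene. Friction and masses are not known exactly. Their poses are not given: they have to be found in the camera images.
- blank_a: one of up to five look-alike steel mould insert blanks (absent: no pose): flange 52 x 34 mm, 10 mm thick, on it a block 44 (x) x 26 (y) x 28 mm, 38 mm high in all, 0.2 to 0.4 kg, two dark screw holes on top. Origin: centre of its underside, x along its length, z up. Polished or rough underneath: not to be seen, nor felt on bench or trays, only on the steel plate
- blank_b: one of up to five look-alike steel mould insert blanks (absent: no pose): flange 52 x 34 mm, 10 mm thick, on it a block 44 (x) x 26 (y) x 28 mm, 38 mm high in all, 0.2 to 0.4 kg, two dark screw holes on top. Origin: centre of its underside, x along its length, z up. Polished or rough underneath: not to be seen, nor felt on bench or trays, only on the steel plate
- blank_c: one of up to five look-alike steel mould insert blanks (absent: no pose): flange 52 x 34 mm, 10 mm thick, on it a block 44 (x) x 26 (y) x 28 mm, 38 mm high in all, 0.2 to 0.4 kg, two dark screw holes on top. Origin: centre of its underside, x along its length, z up. Polished or rough underneath: not to be seen, nor felt on bench or trays, only on the steel plate
- blank_d: one of up to five look-alike steel mould insert blanks (absent: no pose): flange 52 x 34 mm, 10 mm thick, on it a block 44 (x) x 26 (y) x 28 mm, 38 mm high in all, 0.2 to 0.4 kg, two dark screw holes on top. Origin: centre of its underside, x along its length, z up. Polished or rough underneath: not to be seen, nor felt on bench or trays, only on the steel plate
- blank_e: one of up to five look-alike steel mould insert blanks (absent: no pose): flange 52 x 34 mm, 10 mm thick, on it a block 44 (x) x 26 (y) x 28 mm, 38 mm high in all, 0.2 to 0.4 kg, two dark screw holes on top. Origin: centre of its underside, x along its length, z up. Polished or rough underneath: not to be seen, nor felt on bench or trays, only on the steel plate
- plate: the fixed smooth bare steel rubbing plate, 130 (x) x 120 (y) x 12 mm; origin at the centre of its underside, its top 12 mm above that. While a pressed blank slides on it, the sideways drag is about 0.08 of the downward force if polished, about 0.6 if rough (either +-15 %); after a stop the arm relaxes and less of it remains, so slide slowly and compare to and fro
- rework: the fixed open grey rework tray for the rough blanks (at most two are rough), outside 136 (x) x 110 (y) x 26 mm high, walls 4 mm and floor 4 mm thick; origin at the centre of its underside
- lower_frame: fixed lower stacking frame: aluminium floor 226 (x) x 142 (y) mm, 5 mm thick, rims up to 16 mm high (inside 218 x 134 mm), four dark corner socket blocks 26 x 26 x 30 mm at x = +-100, y = +-58 mm, each with a square hole 15 mm wide, open on top, 20 mm deep. Origin: centre of its underside, x along its length, z up. Three blanks fit in a row along x, 60 mm apart
- upper_frame: loose upper frame, 0.45 kg, on four round posts 12 mm thick with feet tapered to 6 mm, at x = +-100, y = +-58 mm; from 45 mm up an open rectangle of bars 226 x 134 x 8 mm; along its middle (x) a rib 200 x 14 mm, 45 to 75 mm up, to grip. Origin: centre between the post feet, x along the rib, z up. Fully home (either way round) it lies 10 mm above the lower frame's origin, clear of the blanks
- bush: bystander: a heavy solid brass guide post, 0.5 kg: round foot 48 mm across and 12 mm high, then 36 mm across, 50 mm high in all, among the blanks; origin at its underside
There are look-alikes about, which are no part of the job. Leave any green look-alike of the blank_e alone.

How it is judged:
On the way, in this order (a step that is already met when the one before it is completed fails the run):
1. every polished blank lies flat in the lower frame and every rough one flat in the rework tray, all let go of (x of polished_1 in the frame of lower_frame between -0.095 and 0.095 m and y of polished_1 in the frame of lower_frame between -0.056 and 0.056 m and z of polished_1 in the frame of lower_frame between 0.006 and 0.014 m and x of polished_2 in the frame of lower_frame between -0.095 and 0.095 m and y of polished_2 in the frame of lower_frame between -0.056 and 0.056 m and z of polished_2 in the frame of lower_frame between 0.006 and 0.014 m and x of polished_3 in the frame of lower_frame between -0.095 and 0.095 m and y of polished_3 in the frame of lower_frame between -0.056 and 0.056 m and z of polished_3 in the frame of lower_frame between 0.006 and 0.014 m and x of rough_1 in the frame of rework between -0.05 and 0.05 m and y of rough_1 in the frame of rework between -0.042 and 0.042 m and z of rough_1 in the frame of rework between 0.005 and 0.013 m and x of rough_2 in the frame of rework between -0.05 and 0.05 m and y of rough_2 in the frame of rework between -0.042 and 0.042 m and z of rough_2 in the frame of rework between 0.005 and 0.013 m and angle between each of blank_a, blank_b, blank_c, blank_d, blank_e's own z axis and vertical below 0.08 rad and linear speed of each of blank_a, blank_b, blank_c, blank_d, blank_e below 0.03 m/s and contact force between the fingers and blank_a below 0.05 N and contact force between the fingers and blank_b below 0.05 N and contact force between the fingers and blank_c below 0.05 N and contact force between the fingers and blank_d below 0.05 N and contact force between the fingers and blank_e below 0.05 N), for 0.2 s.
2. the upper frame stands with its four posts fully home in the lower frame's sockets (horizontal distance between upper_frame and lower_frame below 0.004 m and z of upper_frame in the frame of lower_frame between 0.006 and 0.0135 m and angle between the x axis of upper_frame and the x axis of lower_frame, either way round below 0.05 rad and angle between upper_frame's own z axis and vertical below 0.03 rad and linear speed of upper_frame below 0.02 m/s), for 0.2 s.
At the end, for the whole second after the job is handed in: Every polished blank lies flat (0.08 rad, within 4 mm of the floor) inside the lower frame's rims, every rough one likewise inside the rework tray; the upper frame stands level on the lower, within 4 mm and 0.05 rad either way round, posts within 3.5 mm of the socket bottoms; all at rest (all of step 2 and x of polished_1 in the frame of lower_frame between -0.095 and 0.095 m and y of polished_1 in the frame of lower_frame between -0.056 and 0.056 m and z of polished_1 in the frame of lower_frame between 0.006 and 0.014 m and x of polished_2 in the frame of lower_frame between -0.095 and 0.095 m and y of polished_2 in the frame of lower_frame between -0.056 and 0.056 m and z of polished_2 in the frame of lower_frame between 0.006 and 0.014 m and x of polished_3 in the frame of lower_frame between -0.095 and 0.095 m and y of polished_3 in the frame of lower_frame between -0.056 and 0.056 m and z of polished_3 in the frame of lower_frame between 0.006 and 0.014 m and x of rough_1 in the frame of rework between -0.05 and 0.05 m and y of rough_1 in the frame of rework between -0.042 and 0.042 m and z of rough_1 in the frame of rework between 0.005 and 0.013 m and x of rough_2 in the frame of rework between -0.05 and 0.05 m and y of rough_2 in the frame of rework between -0.042 and 0.042 m and z of rough_2 in the frame of rework between 0.005 and 0.013 m and angle between each of blank_a, blank_b, blank_c, blank_d, blank_e's own z axis and vertical below 0.08 rad and linear speed of each of blank_a, blank_b, blank_c, blank_d, blank_e below 0.03 m/s); the robot touches nothing.
It fails at once if a bystander is moved more than 5 cm (distance of any of bush, tape, screwdriver, jar, cover_a, cover_b, cutters from where it was at the start of the episode above 0.05 m).
Of blank_a, blank_b, blank_c, blank_d, blank_e only 3 to 5 are there at a start; the rules pass over those that are not, and their reading is None.
At some moment in a run one of blank_a, blank_b, blank_c, blank_d, blank_e, upper_frame may be knocked a few centimetres aside while the robot is not near it.
It also fails if it takes over 210 s, if anything falls off the work surface, if the arm or the gripper's body presses on something with over 40 N, if the wrist force passes 120 N, or if a joint passes its speed limit or range.

## Working session

There is one attempt and no reset: what is moved stays moved. The work goes in short steps, Python scripts to look and compute and a tool call to move; the robot and the scene stay as the last step left them, time stands still between calls to the robot, and variables do not carry over. Pictures are saved under pics/ and viewed, at most 14 in all, crops included, and the job is handed in when it is done.

Besides the shell and the picture viewer there is one more tool, called after "Call:" by a JSON object that holds its "api" and its "payload". jog_arm: Moves the arm, as the interface text tells. Its arguments: {"type":"object","properties":{"motion":{"type":"array"},"force":{"type":"number"}},"required":["motion"]}

```bash
mkdir -p pics; ls
python3 - <<'E'
from cell import *
import cv2,numpy as np
for n in("top","side"):
    cv2.imwrite(f"pics/{n}0.png",cv2.cvtColor(get_image(n),cv2.COLOR_RGB2BGR)); print(n,camera_params(n))
print(observe(),grasp_offset)
E
```

```text
pics
top {'vertical_fov': 51.077970685097256, 'cx': 255.10393935360048, 'cy': 198.33338434568395, 'T': array([[-4.76980827e-03, -9.89540711e-01,  1.44175002e-01,
         3.90266388e-01],
       [-9.99988373e-01,  4.82213484e-03,  1.34969817e-05,
         6.61716346e-03],
       [-7.08587112e-04, -1.44173261e-01, -9.89552206e-01,
         9.81927077e-01],
       [ 0.00000000e+00,  0.00000000e+00,  0.00000000e+00,
         1.00000000e+00]])}
side {'vertical_fov': 44.332009121902864, 'cx': 252.11189995203952, 'cy': 190.18572144115706, 'T': array([[ 0.99114338, -0.11260665,  0.07038846,  0.44656036],
       [-0.1314527 , -0.75675192,  0.6403489 , -0.87650524],
       [-0.01884094, -0.64393033, -0.76485211,  1.09910073],
       [ 0.        ,  0.        ,  0.        ,  1.        ]])}
{'clock': 0.1, 'joints': array([-1.24662106,  0.43512302,  0.02497091,  1.57399562, -0.01161058,
        1.13400036, -0.0751164 ]), 'dq': array([ 2.50632427e-04, -2.83099891e-03,  1.18864380e-05, -2.12413064e-03,
        5.54178015e-04,  8.44041255e-04, -3.45294870e-04]), 'joint_efforts': array([ 3.75834235e-03, -6.69125247e+01,  9.88288186e-01, -3.15149868e+01,
       -6.05213223e-02,  3.73201794e-02,  4.81545999e-05]), 'position': array([0.25856635, 0.56850817, 0.22604629]), 'ee_rot': array([-6.65397652e-01, -3.07013342e+00,  2.15120512e-03]), 'force': array([ 0.41166702,  0.02392409, -0.5567157 ]), 'ft_torque': array([ 0.00728977, -0.01321869, -0.03262643]), 'gripper_force': 0.0, 'width': 0.9984626244986095} 0.0188
```

View pics/top0.png

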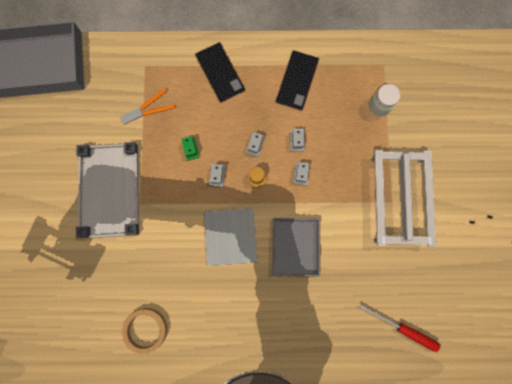

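View pics/side0.png

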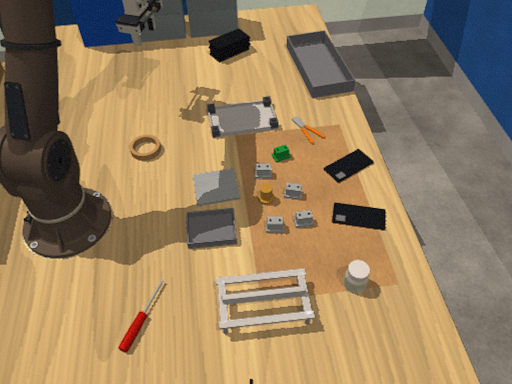

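The top view shows four grey blanks at (217,175), (256,143), (298,139) and (302,172), with a green look-alike at (190,148). The bush is at (257,176), the plate at (230,237) and the rework tray at (296,247). The lower frame is at (109,190) and the upper frame at (405,198). The side view agrees with this.

```bash
cat > h.py <<'E'
from cell import *
import cv2,numpy as np
from scipy.optimize import minimize
from scipy.spatial.transform import Rotation as R
def box(cx,cy,z0,z1,lx,ly):
    return np.array([[cx+i*lx/2,cy+j*ly/2,z] for i in(-1,1) for j in(-1,1) for z in(z0,z1)])
M={'blank_a':[box(0,0,0,.01,.052,.034),box(0,0,.01,.038,.044,.026)],
'plate':[box(0,0,0,.012,.13,.12)],'rework':[box(0,0,0,.026,.136,.11)],
'lower_frame':[box(0,0,0,.016,.226,.142)]+[box(i*.1,j*.058,0,.03,.026,.026) for i in(-1,1) for j in(-1,1)],
'upper_frame':[box(0,0,.045,.075,.2,.014)]+[box(0,j*.0605,.045,.053,.226,.013) for j in(-1,1)]+[box(i*.1065,0,.045,.053,.013,.134) for i in(-1,1)]+[box(i*.1,j*.058,0,.045,.011,.011) for i in(-1,1) for j in(-1,1)]}
P={n:camera_params(n) for n in("top","side")}
def proj(pts,n):
    p=P[n];f=192/np.tan(np.radians(p['vertical_fov']/2));c=(np.asarray(pts)-p['T'][:3,3])@p['T'][:3,:3]
    return np.c_[f*c[:,0]/c[:,2]+p['cx'],f*c[:,1]/c[:,2]+p['cy']]
def ray(px,n,z):
    p=P[n];f=192/np.tan(np.radians(p['vertical_fov']/2))
    d=p['T'][:3,:3]@[(px[0]-p['cx'])/f,(px[1]-p['cy'])/f,1];o=p['T'][:3,3]
    return (o+d*(z-o[2])/d[2])[:2]
def render(name,q,n,z0=0,s=4):
    x,y,a=q;c,si=np.cos(a),np.sin(a);im=np.zeros((384*s,512*s),np.uint8)
    for b in M[name]:
        w=np.c_[x+c*b[:,0]-si*b[:,1],y+si*b[:,0]+c*b[:,1],b[:,2]+z0]
        h=cv2.convexHull(((proj(w,n)+.5)*s*16-8).astype(np.int32))
        cv2.fillConvexPoly(im,h,255,shift=4)
    return cv2.resize(im,(512,384),interpolation=cv2.INTER_AREA)/255.
def fit(name,masks,z0=0,zc=.02):
    # masks: dict cam->mask
    n=list(masks)[0];m=masks[n];ys,xs=np.nonzero(m);c=ray((xs.mean(),ys.mean()),n,zc+z0)
    def cost(q): 
        s=0
        for k,mm in masks.items():
            r=render(name,q,k,z0,2);mm=mm.astype(float);s+=np.abs(r-mm).sum()/max(mm.sum(),1)
        return s/len(masks)
    best=None
    for a in np.arange(0,np.pi,np.pi/6):
        r=minimize(cost,[*c,a],method='Nelder-Mead',options=dict(initial_simplex=np.array([[*c,a],[c[0]+.01,c[1],a],[c[0],c[1]+.01,a],[c[0],c[1],a+.3]]),xatol=2e-4,fatol=1e-4,maxiter=150))
        if best is None or r.fun<best.fun:best=r
    q=best.x.copy();q[2]=(q[2]+np.pi/2)%np.pi-np.pi/2
    return q,best.fun
def pose(): 
    o=observe();return o['position'],R.from_rotvec(o['ee_rot'])
def d(target,yaw=None,o=None):
    """shift in tool axes to TCP target (world), and turn to tool-down with tool x at yaw, nearest"""
    p,r=pose();t=r.inv().apply(np.array(target)-p)
    w=np.zeros(3)
    if yaw is not None:
        c=[]
        for k in(0,np.pi):
            a=yaw+k;G=R.from_matrix(np.array([[np.cos(a),np.sin(a),0],[np.sin(a),-np.cos(a),0],[0,0,-1]]))
            c.append((r.inv()*G).as_rotvec())
        w=min(c,key=np.linalg.norm); return np.round(t,4),[np.round(v,3) for v in c]
    return np.round(t,4),np.round(w,3)
E
cat > look.py <<'E'
from h import *
import sys
for name in ['lower_frame','rework','plate','upper_frame','blank_a']:
    get_image('top');S=silhouettes(name,'top')
    for s in S:
        if s['p']<.3: continue
        q,c=fit(name,{'top':s['mask']},zc=.05 if name=='upper_frame' else .015)
        print(name,round(s['p'],2),np.round(s['pixel']),s['mask'].sum(),np.round(q,4),round(c,3))
E
python3 look.py; python3 -c "
from h import *
print(pose()[1].as_matrix().round(3))"
```

```text
lower_frame 0.87 [106. 193.] 5637 [0.5543 0.3655 0.0575] 0.016
rework 0.62 [296. 247.] 2605 [ 0.4144 -0.0889 -0.0122] 0.061
plate 0.58 [228. 235.] 2646 [0.4391 0.0667 0.0638] 0.043
upper_frame 0.94 [405. 199.] 3143 [ 0.5282 -0.3439 -0.0185] 0.253
upper_frame 0.34 [256. 144.] 321 [ 0.6748  0.0037 -0.003 ] 7.013
blank_a 0.82 [217. 175.] 267 [ 0.5901  0.1001 -0.1394] 0.232
blank_a 0.7 [252. 145.] 294 [ 0.6683  0.0062 -0.3354] 0.112
blank_a 0.59 [191. 150.] 308 [0.6582 0.1678 0.2439] 0.103
blank_a 0.58 [298. 172.] 318 [ 0.5929 -0.1084 -0.1471] 0.064
blank_a 0.57 [295. 142.] 288 [ 0.6782 -0.1004 -0.0209] 0.144
blank_a 0.4 [107. 192.] 5656 [0.53   0.412  0.0566] 0.925
[[-0.91   0.414  0.   ]
 [ 0.414  0.91   0.   ]
 [-0.     0.    -1.   ]]
```

```bash
cat > look2.py <<'E'
from h import *
import sys
for name in sys.argv[1:]:
    get_image('top');get_image('side');A=silhouettes(name,'top');B=silhouettes(name,'side')
    for s in A:
        if s['p']<.3: continue
        q,c=fit(name,{'top':s['mask']},zc=.05 if name=='upper_frame' else .015)
        bp=proj([[q[0],q[1],.02]],'side')[0]
        b=[t for t in B if np.linalg.norm(bp-t['pixel'])<14]
        if b:
            q2,c2=fit(name,{'top':s['mask'],'side':b[0]['mask']},zc=.05 if name=='upper_frame' else .015)
            q3,c3=fit(name,{'side':b[0]['mask']},zc=.05 if name=='upper_frame' else .015)
            print(name,np.round(s['pixel']),'top',np.round(q,4),'both',np.round(q2,4),round(c2,3),'side',np.round(q3,4),round(c3,3))
        else: print(name,np.round(s['pixel']),np.round(q,4),round(c,3),'no side')
E
python3 look2.py blank_a upper_frame lower_frame plate rework
python3 - <<'E'
from h import *
im=cv2.cvtColor(get_image('top'),cv2.COLOR_RGB2BGR)
cv2.imwrite('pics/crop1.png',cv2.resize(im[115:275,170:345],None,fx=4,fy=3.7,interpolation=cv2.INTER_CUBIC))
E
```

```text
blank_a [218. 177.] top [ 0.5896  0.1002 -0.141 ] both [ 0.5899  0.1006 -0.151 ] 0.116 side [ 0.5904  0.1028 -0.1548] 0.139
blank_a [190. 151.] top [0.6578 0.1671 0.2616] both [0.6582 0.1675 0.2235] 0.1 side [0.6584 0.1694 0.2066] 0.094
blank_a [300. 175.] top [ 0.5929 -0.107  -0.1256] both [ 0.5929 -0.1069 -0.1336] 0.094 side [ 0.5935 -0.104  -0.1498] 0.113
blank_a [298. 141.] top [ 0.677  -0.1003  0.0653] both [ 0.6772 -0.0996  0.0916] 0.115 side [ 0.6781 -0.0965 -0.0231] 0.102
blank_a [256. 147.] top [ 0.667   0.0064 -0.3356] both [ 0.6669  0.0069 -0.3247] 0.091 side [ 0.6671  0.0077 -0.3238] 0.074
upper_frame [404. 199.] top [ 0.5278 -0.3439 -0.0185] both [ 0.5273 -0.3426 -0.0176] 0.272 side [ 0.5266 -0.3412 -0.0111] 0.256
lower_frame [302. 171.] [ 0.6845 -0.1262 -0.6457] 14.631 no side
lower_frame [105. 194.] top [0.5546 0.3656 0.0557] both [0.5549 0.3671 0.0478] 0.037 side [0.5555 0.369  0.0412] 0.041
lower_frame [217. 176.] [0.686  0.0815 0.3282] 15.775 no side
plate [227. 233.] top [0.4395 0.0668 0.0833] both [0.4396 0.0675 0.067 ] 0.046 side [0.4398 0.0695 0.0549] 0.047
rework [296. 247.] top [ 0.4145 -0.0899 -0.0273] both [ 0.4144 -0.0895 -0.0279] 0.054 side [ 0.4139 -0.0876 -0.0392] 0.059
```

View pics/crop1.png

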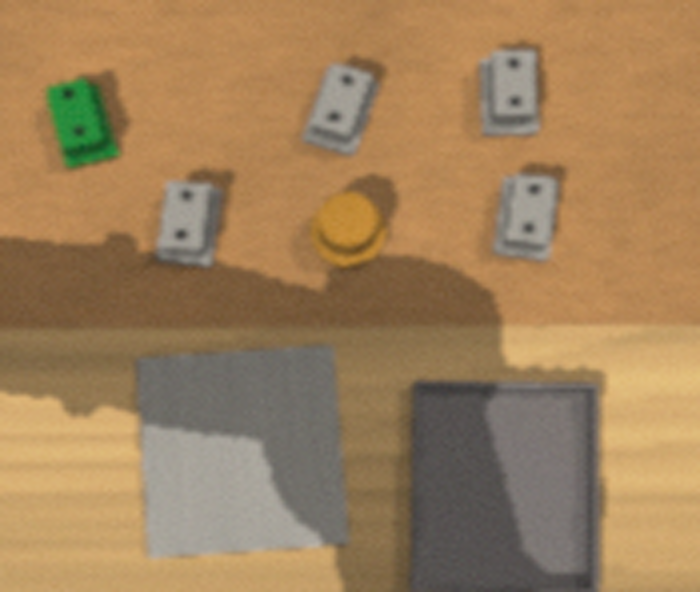

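Four blanks are present: in the crop, three look grey and upright around the bush at (347,225), and the green one is at (80,122). The plate and the rework tray fit cleanly. I'll go above the left blank first.

```bash
python3 -c "
from h import *
print(d([.590,.1015,.10],-.15))"
```

```text
(array([-0.495 , -0.2884,  0.1268]), [array([ 0.   , -0.   ,  2.865]), array([ 0.   ,  0.   , -0.277])])
```

Call:
{"api": "jog_arm", "payload": {"motion": [[[-0.495,-0.288,0.127,0,0,-0.277,-0.4],[-0.495,-0.288,0.127,0,0,-0.277,-0.4],[-0.495,-0.288,0.127,0,0,-0.277,-0.4],[-0.495,-0.288,0.127,0,0,-0.277,-0.4],[-0.495,-0.288,0.127,0,0,-0.277,-0.4],[-0.495,-0.288,0.127,0,0,-0.277,-0.4],[-0.495,-0.288,0.127,0,0,-0.277,-0.4],[-0.495,-0.288,0.127,0,0,-0.277,-0.4],[-0.495,-0.288,0.127,0,0,-0.277,-0.4],[-0.495,-0.288,0.127,0,0,-0.277,-0.4]]], "force": 40}}

```text
clock: 2.48
position: [0.4951, 0.2355, 0.1364]
ee_rot: [0.235, 3.132, 0.001]
force: [0.6, 0.2, -0.3]
width: 0.698
gripper_force: 0.0
```

```bash
python3 -c "
from h import *
print(d([.590,.1015,.014],-.15))"
cat > bl.py <<'E'
from h import *
get_image('side');B=silhouettes('blank_a','side');get_image('top');A=silhouettes('blank_a','top')
for n,S in(('top',A),('side',B)):
    for s in S:
        if s['p']>.3 and s['mask'].sum()<1200:
            q,c=fit('blank_a',{n:s['mask']},zc=.015);print(n,np.round(q,4),round(c,2))
E
```

```text
(array([-0.1138, -0.1184,  0.1224]), [array([-1.000e-03,  1.000e-03, -3.141e+00]), array([0.   , 0.001, 0.   ])])
```

Call:
{"api": "jog_arm", "payload": {"motion": [[[-0.114,-0.118,0.05,0,0,0,-0.4],[-0.114,-0.118,0.05,0,0,0,-0.4],[-0.114,-0.118,0.05,0,0,0,-0.4],[-0.114,-0.118,0.05,0,0,0,-0.4],[-0.114,-0.118,0.05,0,0,0,-0.4],[-0.114,-0.118,0.085,0,0,0,-0.4],[-0.114,-0.118,0.105,0,0,0,-0.4],[-0.114,-0.118,0.122,0,0,0,-0.4],[-0.114,-0.118,0.122,0,0,0,-0.4],[-0.114,-0.118,0.122,0,0,0,1]]]}}

```text
clock: 3.32
position: [0.5887, 0.1035, 0.0141]
ee_rot: [-0.235, -3.131, 0.001]
force: [0.6, -0.5, 0.9]
width: 0.663
gripper_force: 0.0
```

Call:
{"api": "jog_arm", "payload": {"motion": [[[0,0,0,0,0,0,1],[0,0,0,0,0,0,1],[0,0,0,0,0,0,1],[0,0,0,0,0,0,1],[0,0,0,0,0,0,1]]]}}

```text
clock: 3.73
position: [0.5895, 0.1034, 0.0152]
ee_rot: [0.235, 3.132, 0.0]
force: [-0.1, -1.1, 0.2]
width: 0.318
gripper_force: 0.2
```

```bash
python3 -c "
from h import *
o=observe();print(o['width'],o['gripper_force'],o['force'])
print(d([.475,.069,.014+.016],.06))"
```

```text
0.3175707535519811 0.19727911334484816 [-0.1163377  -1.06376549  0.17288005]
(array([ 0.1081, -0.0511, -0.0149]), [array([ 1.000e-03, -0.000e+00,  2.932e+00]), array([ 0.   ,  0.001, -0.21 ])])
```

Call:
{"api": "jog_arm", "payload": {"motion": [[[0,0,0,0,0,0,1],[0,0,0,0,0,0,1],[0,0,-0.02,0,0,0,1],[0,0,-0.05,0,0,0,1],[0.03,-0.015,-0.05,0,0,-0.06,1],[0.07,-0.03,-0.05,0,0,-0.12,1],[0.108,-0.051,-0.05,0,0,-0.21,1],[0.118,-0.051,-0.05,0,0,-0.21,1],[0.118,-0.051,-0.04,0,0,-0.21,1],[0.118,-0.051,-0.03,0,0,-0.21,1]]]}}

```text
clock: 4.57
position: [0.4639, 0.0705, 0.0448]
ee_rot: [-0.094, 3.14, 0.001]
force: [1.1, 0.0, -3.6]
width: 0.28
gripper_force: 40.0
```

```bash
python3 -c "
from h import *
o=observe();print(o['width'],o['gripper_force'],o['force'])
print(d([.46,.069,.014+.012],.06))"
```

```text
0.2796901249276287 39.999403953552246 [ 1.07066932  0.00605935 -3.58559041]
(array([ 0.004 , -0.0013,  0.0188]), [array([-1.000e-03,  1.000e-03, -3.141e+00]), array([0.   , 0.001, 0.   ])])
```

Call:
{"api": "jog_arm", "payload": {"motion": [[[0.002,0,0.012,0,0,0,1],[0.002,0,0.016,0,0,0,1],[0.002,0,0.019,0,0,0,1],[0.002,0,0.021,0,0,0,1],[0.002,0,0.021,0,0,0,1]]]}}

```text
clock: 4.98
position: [0.4645, 0.0709, 0.0246]
ee_rot: [-0.094, 3.137, 0.001]
force: [0.6, 0.2, 8.2]
width: 0.282
gripper_force: 40.0
```

Call:
{"api": "jog_arm", "payload": {"motion": [[[0.003,0,0.0015,0,0,0,1],[0.006,0,0.0015,0,0,0,1],[0.009,0,0.0015,0,0,0,1],[0.012,0,0.0015,0,0,0,1],[0.015,0,0.0015,0,0,0,1],[0.018,0,0.0015,0,0,0,1],[0.021,0,0.0015,0,0,0,1],[0.024,0,0.0015,0,0,0,1]]]}}

```text
clock: 5.65
position: [0.4426, 0.07, 0.024]
ee_rot: [-0.094, 3.133, 0.003]
force: [2.6, 0.6, 17.6]
width: 0.286
gripper_force: 40.0
```

Call:
{"api": "jog_arm", "payload": {"motion": [[[-0.003,0,0,0,0,0,1],[-0.006,0,0,0,0,0,1],[-0.009,0,0,0,0,0,1],[-0.012,0,0,0,0,0,1],[-0.015,0,0,0,0,0,1],[-0.018,0,0,0,0,0,1],[-0.021,0,0,0,0,0,1],[-0.024,0,0,0,0,0,1]]]}}

```text
clock: 6.32
position: [0.465, 0.0711, 0.0239]
ee_rot: [-0.094, 3.136, 0.002]
force: [-1.8, -0.3, 20.4]
width: 0.282
gripper_force: 40.0
```

The to-and-fro half-difference is about 2.2 N at 22 N of pressing, roughly 0.1, so this blank is polished. It goes to the lower frame.

```bash
python3 -c "
from h import *
for z in(.09,.02): print(d([.615,.370,z],.05))"
```

```text
(array([-0.1679,  0.2894, -0.0652]), [array([-6.000e-03,  1.000e-03, -3.131e+00]), array([0.001, 0.004, 0.01 ])])
(array([-0.1676,  0.2893,  0.0048]), [array([-6.000e-03,  1.000e-03, -3.131e+00]), array([0.001, 0.004, 0.01 ])])
```

Call:
{"api": "jog_arm", "payload": {"motion": [[[0,0,-0.03,0,0,0,1],[0,0,-0.065,0,0,0,1],[-0.168,0.289,-0.067,0,0,0.01,1],[-0.168,0.289,-0.067,0,0,0.01,1],[-0.168,0.289,-0.067,0,0,0.01,1],[-0.168,0.289,-0.067,0,0,0.01,1],[-0.168,0.289,-0.067,0,0,0.01,1],[-0.168,0.289,-0.067,0,0,0.01,1],[-0.168,0.289,-0.067,0,0,0.01,1],[-0.168,0.289,-0.067,0,0,0.01,1]]]}}

```text
clock: 7.15
position: [0.6131, 0.37, 0.0889]
ee_rot: [0.079, -3.14, 0.001]
force: [1.6, -0.2, -3.8]
width: 0.28
gripper_force: 40.0
```

Call:
{"api": "jog_arm", "payload": {"motion": [[[0,0,0,0,0,0,1],[0,0,0,0,0,0,1],[0,0,0,0,0,0,1]]]}}

```text
clock: 7.4
position: [0.6123, 0.3676, 0.0882]
ee_rot: [0.079, -3.139, 0.002]
force: [0.4, -0.9, -3.4]
width: 0.276
gripper_force: 40.0
```

```bash
python3 -c "
from h import *
print(observe()['force'],observe()['width']);print(d([.615,.370,.0205],.05))"
```

```text
[ 0.4247906  -0.91655052 -3.35427356] 0.2759074923401157
(array([-0.0029,  0.0023,  0.0677]), [array([ 2.000e-03, -2.000e-03, -3.141e+00]), array([-0.002, -0.001,  0.   ])])
```

Call:
{"api": "jog_arm", "payload": {"motion": [[[-0.003,0.002,0.03,0,0,0,1],[-0.003,0.002,0.05,0,0,0,1],[-0.003,0.002,0.062,0,0,0,1],[-0.003,0.002,0.067,0,0,0,1],[-0.003,0.002,0.067,0,0,0,1],[-0.003,0.002,0.067,0,0,0,1]]]}}

```text
clock: 7.9
position: [0.6162, 0.37, 0.0229]
ee_rot: [-0.078, 3.14, 0.0]
force: [0.2, -0.1, -2.3]
width: 0.28
gripper_force: 40.0
```

Call:
{"api": "jog_arm", "payload": {"motion": [[[0,0,0.002,0,0,0,1],[0,0,0.004,0,0,0,1],[0,0,0.004,0,0,0,1]]]}}

```text
clock: 8.15
position: [0.616, 0.3705, 0.0186]
ee_rot: [-0.079, 3.14, 0.001]
force: [-0.8, 0.7, -3.7]
width: 0.284
gripper_force: 40.0
```

Call:
{"api": "jog_arm", "payload": {"motion": [[[0,0,0.001,0,0,0,1],[0,0,0.002,0,0,0,1],[0,0,0.002,0,0,0,1]]]}}

```text
clock: 8.4
position: [0.6162, 0.3708, 0.0171]
ee_rot: [-0.079, 3.139, 0.001]
force: [-1.1, -1.1, 4.1]
width: 0.282
gripper_force: 40.0
```

Call:
{"api": "jog_arm", "payload": {"motion": [[[0,0,0,0,0,0,0.1],[0,0,0,0,0,0,0.1],[0,0,0,0,0,0,0.1],[0,0,-0.02,0,0,0,0.1],[0,0,-0.06,0,0,0,0.1],[0,0,-0.09,0,0,0,0.0],[0,-0.2,-0.09,0,0,0,-0.4],[0,-0.2,-0.09,0,0,0,-0.4],[0,-0.2,-0.09,0,0,0,-0.4],[0,-0.2,-0.09,0,0,0,-0.4]]]}}

```text
clock: 9.23
position: [0.624, 0.2023, 0.1063]
ee_rot: [-0.08, 3.14, 0.0]
force: [1.0, -0.0, -0.1]
width: 0.694
gripper_force: 0.0
```

```bash
python3 bl.py; python3 -c "
from h import *
print(d([.593,-.106,.014],-.14))"
```

```text
top [ 0.5935 -0.1089 -0.1202] 0.06
top [ 0.667   0.0062 -0.3356] 0.09
side [ 0.5932 -0.1053 -0.1717] 0.1
side [ 0.6786 -0.0982 -0.1823] 0.18
side [ 0.6671  0.0077 -0.3263] 0.06
side [0.6086 0.3867 1.4463] 0.63
side [ 0.6596  0.1708 -0.1626] 0.19
(array([ 0.046 , -0.306 ,  0.0924]), [array([-1.000e-03, -0.000e+00, -2.955e+00]), array([-0.   ,  0.   ,  0.187])])
```

Call:
{"api": "jog_arm", "payload": {"motion": [[[0.046,-0.306,0.01,0,0,0.187,-0.4],[0.046,-0.306,0.01,0,0,0.187,-0.4],[0.046,-0.306,0.01,0,0,0.187,-0.4],[0.046,-0.306,0.01,0,0,0.187,-0.4],[0.046,-0.306,0.01,0,0,0.187,-0.4],[0.046,-0.306,0.01,0,0,0.187,-0.4],[0.046,-0.306,0.01,0,0,0.187,-0.4],[0.046,-0.306,0.01,0,0,0.187,-0.4],[0.046,-0.306,0.03,0,0,0.187,-0.4],[0.046,-0.306,0.03,0,0,0.187,-0.4]]]}}

```text
clock: 10.27
position: [0.5924, -0.104, 0.0737]
ee_rot: [-0.216, -3.131, -0.001]
force: [0.1, 0.7, -0.5]
width: 0.702
gripper_force: 0.0
```

```bash
python3 -c "
from h import *
print(d([.593,-.106,.0145],-.14))"
```

```text
(array([-0.0011, -0.0019,  0.0591]), [array([ 0.005,  0.   , -3.139]), array([ 0.   , -0.003,  0.002])])
```

Call:
{"api": "jog_arm", "payload": {"motion": [[[-0.001,-0.001,0.035,0,0,0,-0.4],[-0.001,-0.001,0.05,0,0,0,-0.4],[-0.001,-0.001,0.059,0,0,0,-0.4],[-0.001,-0.001,0.059,0,0,0,1],[-0.001,-0.001,0.059,0,0,0,1],[-0.001,-0.001,0.059,0,0,0,1],[-0.001,-0.001,0.059,0,0,0,1],[-0.001,-0.001,0.059,0,0,0,1],[-0.001,-0.001,0.059,0,0,0,1],[-0.001,-0.001,0.059,0,0,0,1]]]}}

```text
clock: 11.1
position: [0.5948, -0.106, 0.0179]
ee_rot: [0.216, 3.133, -0.001]
force: [-0.3, -1.9, 6.2]
width: 0.28
gripper_force: 40.0
```

```bash
python3 -c "
from h import *
print(d([.465,.069,.045],.06))"
```

```text
(array([ 0.1526,  0.1555, -0.0275]), [array([2.000e-03, 1.000e-03, 2.944e+00]), array([-0.001,  0.001, -0.198])])
```

Call:
{"api": "jog_arm", "payload": {"motion": [[[0,0,-0.02,0,0,0,1],[0,0,-0.055,0,0,0,1],[0.025,0.025,-0.055,0,0,-0.05,1],[0.05,0.05,-0.055,0,0,-0.1,1],[0.075,0.075,-0.055,0,0,-0.15,1],[0.1,0.1,-0.055,0,0,-0.198,1],[0.125,0.125,-0.055,0,0,-0.198,1],[0.152,0.154,-0.055,0,0,-0.198,1],[0.152,0.154,-0.04,0,0,-0.198,1],[0.152,0.154,-0.03,0,0,-0.198,1]]]}}

```text
clock: 11.93
position: [0.4632, 0.071, 0.0469]
ee_rot: [0.104, -3.14, -0.002]
force: [1.1, -2.1, -2.2]
width: 0.282
gripper_force: 40.0
```

Call:
{"api": "jog_arm", "payload": {"motion": [[[0,0,0.01,0,0,0,1],[0,0,0.014,0,0,0,1],[0,0,0.017,0,0,0,1],[0,0,0.018,0,0,0,1],[0,0,0.018,0,0,0,1]]]}}

```text
clock: 12.35
position: [0.465, 0.0678, 0.0298]
ee_rot: [-0.094, 3.14, 0.0]
force: [-2.5, 0.2, 8.4]
width: 0.281
gripper_force: 40.0
```

Call:
{"api": "jog_arm", "payload": {"motion": [[[0.003,0,0.0015,0,0,0,1],[0.006,0,0.0015,0,0,0,1],[0.009,0,0.0015,0,0,0,1],[0.012,0,0.0015,0,0,0,1],[0.015,0,0.0015,0,0,0,1],[0.018,0,0.0015,0,0,0,1],[0.021,0,0.0015,0,0,0,1],[0.024,0,0.0015,0,0,0,1]]]}}

```text
clock: 13.02
position: [0.4457, 0.0672, 0.0298]
ee_rot: [-0.093, 3.131, 0.003]
force: [4.1, 0.7, 17.5]
width: 0.275
gripper_force: 40.0
```

Call:
{"api": "jog_arm", "payload": {"motion": [[[-0.003,0,0,0,0,0,1],[-0.006,0,0,0,0,0,1],[-0.009,0,0,0,0,0,1],[-0.012,0,0,0,0,0,1],[-0.015,0,0,0,0,0,1],[-0.018,0,0,0,0,0,1],[-0.021,0,0,0,0,0,1],[-0.024,0,0,0,0,0,1]]]}}

```text
clock: 13.68
position: [0.4652, 0.068, 0.0297]
ee_rot: [-0.094, 3.139, 0.001]
force: [-10.1, 0.2, 35.8]
width: 0.278
gripper_force: 40.0
```

```bash
python3 -c "
from h import *
for t in([.557,.367],[.445,-.09]): print(d([*t,.09],.05 if t[1]>0 else -.025))"
```

```text
(array([-0.1096,  0.293 , -0.0601]), [array([-1.000e-03,  1.000e-03, -3.132e+00]), array([0.001, 0.001, 0.01 ])])
(array([ 0.0295, -0.1564, -0.0604]), [array([-1.000e-03,  1.000e-03, -3.057e+00]), array([0.001, 0.001, 0.085])])
```

Call:
{"api": "jog_arm", "payload": {"motion": [[[0.0045,0,-0.0005,0,0,0,1],[0.009,0,-0.0005,0,0,0,1],[0.0135,0,-0.0005,0,0,0,1],[0.018,0,-0.0005,0,0,0,1],[0.0225,0,-0.0005,0,0,0,1],[0.027,0,-0.0005,0,0,0,1],[0.0315,0,-0.0005,0,0,0,1],[0.036,0,-0.0005,0,0,0,1],[0.0405,0,-0.0005,0,0,0,1],[0.045,0,-0.0005,0,0,0,1]]]}}

```text
clock: 14.52
position: [0.4238, 0.0658, 0.0297]
ee_rot: [-0.093, 3.133, 0.003]
force: [4.6, 0.7, 13.9]
width: 0.281
gripper_force: 40.0
```

Call:
{"api": "jog_arm", "payload": {"motion": [[[-0.0045,0,0,0,0,0,1],[-0.009,0,0,0,0,0,1],[-0.0135,0,0,0,0,0,1],[-0.018,0,0,0,0,0,1],[-0.0225,0,0,0,0,0,1],[-0.027,0,0,0,0,0,1],[-0.0315,0,0,0,0,0,1],[-0.036,0,0,0,0,0,1],[-0.0405,0,0,0,0,0,1],[-0.045,0,0,0,0,0,1]]]}}

```text
clock: 15.35
position: [0.4652, 0.0679, 0.0297]
ee_rot: [-0.094, 3.14, 0.001]
force: [-8.4, 0.2, 27.1]
width: 0.282
gripper_force: 40.0
```

Both directions give a drag ratio of about 0.28, several times blank 1's and far above 0.09, so this one is rough. It goes to the rework tray.

Call:
{"api": "jog_arm", "payload": {"motion": [[[0,0,-0.03,0,0,0,1],[0,0,-0.06,0,0,0,1],[0.007,-0.04,-0.06,0,0,0.085,1],[0.014,-0.08,-0.06,0,0,0.085,1],[0.022,-0.12,-0.06,0,0,0.085,1],[0.0295,-0.1564,-0.06,0,0,0.085,1],[0.0295,-0.1564,-0.06,0,0,0.085,1],[0.0295,-0.1564,-0.035,0,0,0.085,1],[0.0295,-0.1564,-0.015,0,0,0.085,1],[0.0295,-0.1564,-0.005,0,0,0.085,1]]]}}

```text
clock: 16.18
position: [0.4442, -0.0903, 0.0316]
ee_rot: [-0.041, -3.14, -0.0]
force: [0.1, -0.1, -3.2]
width: 0.279
gripper_force: 40.0
```

Call:
{"api": "jog_arm", "payload": {"motion": [[[0,0,0,0,0,0,1],[0,0,0.003,0,0,0,1],[0,0,0.006,0,0,0,1],[0,0,0.009,0,0,0,1],[0,0,0.009,0,0,0,1]]]}}

```text
clock: 16.6
position: [0.4451, -0.0897, 0.0241]
ee_rot: [0.037, 3.141, 0.0]
force: [-0.4, -1.2, -1.4]
width: 0.278
gripper_force: 40.0
```

Lower until contact, release, lift, and look.

Call:
{"api": "jog_arm", "payload": {"motion": [[[0,0,0.002,0,0,0,1],[0,0,0.004,0,0,0,1],[0,0,0.004,0,0,0,1]]]}}

```text
clock: 16.85
position: [0.4454, -0.0897, 0.0215]
ee_rot: [0.037, 3.14, 0.0]
force: [-5.0, 0.4, 24.7]
width: 0.283
gripper_force: 40.0
```

Call:
{"api": "jog_arm", "payload": {"motion": [[[0,0,0,0,0,0,0.1],[0,0,0,0,0,0,0.1],[0,0,0,0,0,0,0.1],[0,0,-0.02,0,0,0,0.1],[0,0,-0.06,0,0,0,0.0],[0,0,-0.08,0,0,0,-0.2],[-0.1,0,-0.09,0,0,0,-0.4],[-0.1,0,-0.09,0,0,0,-0.4],[-0.1,0,-0.09,0,0,0,-0.4],[-0.1,0,-0.09,0,0,0,-0.4]]]}}

```text
clock: 17.68
position: [0.5497, -0.0918, 0.1108]
ee_rot: [0.036, 3.137, -0.0]
force: [-0.1, 0.2, -0.7]
width: 0.702
gripper_force: 0.0
```

```bash
python3 bl.py
python3 - <<'E'
from h import *
print(d([.678,-.099,.09],-.02))
cv2.imwrite('pics/side1.png',cv2.cvtColor(get_image('side'),cv2.COLOR_RGB2BGR))
E
```

```text
top [0.6577 0.1669 0.2894] 0.23
top [0.6169 0.3722 0.044 ] 0.09
top [ 0.4436 -0.0707 -0.0139] 1.9
side [ 0.6684  0.0096 -0.2659] 0.08
side [0.6612 0.1695 0.9831] 0.25
side [ 0.679  -0.0957  0.0202] 0.08
side [ 0.4437 -0.0841 -0.074 ] 0.09
(array([-0.1348, -0.0036,  0.0192]), [array([-3.000e-03, -0.000e+00,  3.138e+00]), array([ 0.   , -0.002, -0.004])])
```

View pics/side1.png

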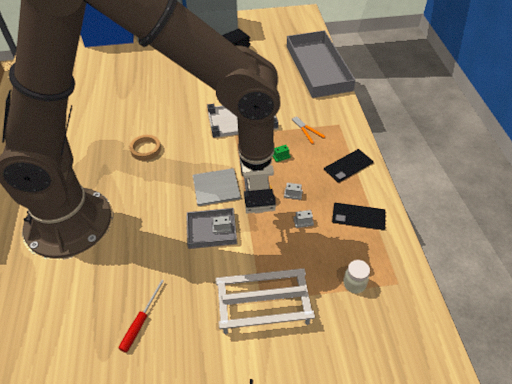

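The side view shows the rough blank flat in the tray at (222,225). The two remaining blanks are at (294,190) and (304,217), both unmoved. Next is the one near (.678,-.098).

Call:
{"api": "jog_arm", "payload": {"motion": [[[-0.04,0,0,0,0,0,-0.4],[-0.08,0,0,0,0,0,-0.4],[-0.12,-0.003,0,0,0,0,-0.4],[-0.135,-0.004,0.01,0,0,0,-0.4],[-0.135,-0.004,0.03,0,0,0,-0.4],[-0.135,-0.004,0.05,0,0,0,-0.4],[-0.135,-0.004,0.05,0,0,0,-0.4],[-0.135,-0.004,0.05,0,0,0,-0.4]]]}}

```text
clock: 18.6
position: [0.6779, -0.0994, 0.0591]
ee_rot: [-0.038, -3.138, -0.0]
force: [0.3, 0.2, 0.1]
width: 0.699
gripper_force: 0.0
```

```bash
python3 bl.py; python3 -c "
from h import *
print(d([.678,-.098,.0145],.0))"
```

```text
top [0.6168 0.3722 0.0472] 0.1
top [ 0.667   0.0064 -0.3351] 0.13
top [0.6593 0.168  0.2882] 0.1
side [ 0.4434 -0.0839 -0.0012] 0.07
side [0.6612 0.0158 1.3649] 0.58
side [ 0.6583  0.1678 -0.097 ] 0.17
side [ 0.6184  0.38   -0.0168] 0.09
(array([0.0025, 0.0014, 0.0473]), [array([0.004, 0.   , 3.118]), array([-0.   ,  0.002, -0.024])])
```

Call:
{"api": "jog_arm", "payload": {"motion": [[[0,0.001,0.025,0,0,-0.02,-0.4],[0,0.001,0.038,0,0,-0.02,-0.4],[0,0.001,0.045,0,0,-0.02,-0.4],[0,0.001,0.045,0,0,-0.02,1],[0,0.001,0.045,0,0,-0.02,1],[0,0.001,0.045,0,0,-0.02,1],[0,0.001,0.045,0,0,-0.02,1],[0,0.001,0.045,0,0,-0.02,1],[0,0.001,0.045,0,0,-0.02,1],[0,0.001,0.045,0,0,-0.02,1]]]}}

```text
clock: 19.63
position: [0.68, -0.0984, 0.0155]
ee_rot: [0.006, 3.141, -0.0]
force: [-0.6, 0.1, 1.7]
width: 0.28
gripper_force: 40.0
```

```bash
python3 -c "
from h import *
print(d([.465,.069,.08],.06))"
```

```text
(array([ 0.2156,  0.1666, -0.0647]), [array([1.000e-03, 0.000e+00, 3.078e+00]), array([-0.   ,  0.001, -0.064])])
```

Call:
{"api": "jog_arm", "payload": {"motion": [[[0,0,-0.02,0,0,0,1],[0,0,-0.05,0,0,0,1],[0,0,-0.08,0,0,0,1],[0.2156,0.166,-0.08,0,0,-0.064,1],[0.2156,0.166,-0.08,0,0,-0.064,1],[0.2156,0.166,-0.08,0,0,-0.064,1],[0.2156,0.166,-0.08,0,0,-0.064,1],[0.2156,0.166,-0.08,0,0,-0.064,1],[0.2156,0.166,-0.08,0,0,-0.064,1],[0.2156,0.166,-0.08,0,0,-0.064,1]]]}}

```text
clock: 20.47
position: [0.46, 0.0711, 0.0947]
ee_rot: [0.099, -3.137, -0.001]
force: [-1.0, 0.2, -2.0]
width: 0.283
gripper_force: 40.0
```

```bash
python3 -c "
from h import *
print(observe()['force'],d([.465,.069,.028],.06))"
```

```text
[-0.95715814  0.24416703 -2.01812719] (array([-0.005 , -0.0024,  0.0667]), [array([ 5.000e-03,  1.000e-03, -3.138e+00]), array([ 0.001, -0.003,  0.003])])
```

Call:
{"api": "jog_arm", "payload": {"motion": [[[-0.004,0,0.035,0,0,0,1],[-0.004,0,0.055,0,0,0,1],[-0.004,0,0.062,0,0,0,1],[-0.004,0,0.065,0,0,0,1],[-0.004,0,0.068,0,0,0,1],[-0.004,0,0.069,0,0,0,1],[-0.004,0,0.069,0,0,0,1]]]}}

```text
clock: 21.05
position: [0.4701, 0.0687, 0.0271]
ee_rot: [-0.093, 3.138, 0.001]
force: [0.1, 0.3, -0.3]
width: 0.284
gripper_force: 40.0
```

Call:
{"api": "jog_arm", "payload": {"motion": [[[0.003,0,0.001,0,0,0,1],[0.006,0,0.002,0,0,0,1],[0.009,0,0.003,0,0,0,1],[0.012,0,0.003,0,0,0,1],[0.015,0,0.003,0,0,0,1],[0.018,0,0.003,0,0,0,1],[0.021,0,0.003,0,0,0,1],[0.024,0,0.003,0,0,0,1],[0.027,0,0.003,0,0,0,1],[0.03,0,0.003,0,0,0,1]]]}}

```text
clock: 21.88
position: [0.4439, 0.0679, 0.026]
ee_rot: [-0.093, 3.13, 0.003]
force: [2.7, -0.2, 22.0]
width: 0.282
gripper_force: 40.0
```

Call:
{"api": "jog_arm", "payload": {"motion": [[[-0.003,0,0,0,0,0,1],[-0.006,0,0,0,0,0,1],[-0.009,0,0,0,0,0,1],[-0.012,0,0,0,0,0,1],[-0.015,0,0,0,0,0,1],[-0.018,0,0,0,0,0,1],[-0.021,0,0,0,0,0,1],[-0.024,0,0,0,0,0,1],[-0.027,0,0,0,0,0,1],[-0.03,0,0,0,0,0,1]]]}}

```text
clock: 22.72
position: [0.4714, 0.0691, 0.0256]
ee_rot: [-0.093, 3.135, 0.002]
force: [-2.7, -1.3, 22.9]
width: 0.279
gripper_force: 40.0
```

Drag is again about 0.1, the same cluster as blank 1, so this one is polished and goes to the middle slot of the lower frame.

```bash
python3 -c "
from h import *
print(d([.554,.3675,.09],.05))"
```

```text
(array([-0.1005,  0.293 , -0.0635]), [array([-8.000e-03,  2.000e-03, -3.132e+00]), array([0.001, 0.005, 0.009])])
```

Call:
{"api": "jog_arm", "payload": {"motion": [[[0,0,-0.03,0,0,0,1],[0,0,-0.067,0,0,0,1],[-0.1005,0.293,-0.067,0,0,0.01,1],[-0.1005,0.293,-0.067,0,0,0.01,1],[-0.1005,0.293,-0.067,0,0,0.01,1],[-0.1005,0.293,-0.067,0,0,0.01,1],[-0.1005,0.293,-0.067,0,0,0.01,1],[-0.1005,0.293,-0.067,0,0,0.01,1],[-0.1005,0.293,-0.067,0,0,0.01,1],[-0.1005,0.293,-0.067,0,0,0.01,1]]]}}

```text
clock: 23.55
position: [0.5514, 0.3743, 0.0908]
ee_rot: [-0.085, 3.139, 0.007]
force: [-0.9, 0.7, -2.0]
width: 0.281
gripper_force: 40.0
```

Call:
{"api": "jog_arm", "payload": {"motion": [[[0,0,0,0,0,0,1],[0,0,0,0,0,0,1],[0,0,0,0,0,0,1]]]}}

```text
clock: 23.8
position: [0.5516, 0.3658, 0.0901]
ee_rot: [0.077, -3.14, 0.002]
force: [0.9, -0.7, -1.8]
width: 0.28
gripper_force: 40.0
```

```bash
python3 bl.py;python3 -c "
from h import *
print(observe()['force'],d([.554,.3675,.0225],.05))"
```

```text
top [ 0.667   0.0052 -0.3394] 0.14
top [0.659  0.1692 0.302 ] 0.08
top [0.6369 0.3742 0.983 ] 4.64
top [ 0.4432 -0.0898 -0.0045] 0.02
side [ 0.4433 -0.0846  0.0362] 0.28
side [ 0.6184  0.379  -0.0214] 0.12
side [0.6594 0.1694 0.2076] 0.08
side [ 0.6667  0.0065 -0.1431] 0.23
[-0.23124483  0.69652113 -3.128598  ] (array([-0.0023,  0.0017,  0.0678]), [array([0.00e+00, 1.00e-03, 3.14e+00]), array([-0.   ,  0.   , -0.002])])
```

Call:
{"api": "jog_arm", "payload": {"motion": [[[-0.003,0.001,0.035,0,0,0,1],[-0.003,0.001,0.055,0,0,0,1],[-0.003,0.001,0.065,0,0,0,1],[-0.003,0.001,0.068,0,0,0,1],[-0.003,0.001,0.07,0,0,0,1],[-0.003,0.001,0.07,0,0,0,1]]]}}

```text
clock: 24.5
position: [0.5549, 0.3685, 0.0208]
ee_rot: [-0.078, 3.14, 0.001]
force: [-0.3, -1.0, -1.9]
width: 0.283
gripper_force: 40.0
```

Call:
{"api": "jog_arm", "payload": {"motion": [[[0,0,0.001,0,0,0,1],[0,0,0.002,0,0,0,1],[0,0,0.002,0,0,0,1]]]}}

```text
clock: 24.75
position: [0.5549, 0.3688, 0.0189]
ee_rot: [-0.079, 3.139, 0.002]
force: [0.2, -1.0, -0.7]
width: 0.274
gripper_force: 40.0
```

Call:
{"api": "jog_arm", "payload": {"motion": [[[0,0,0.001,0,0,0,1],[0,0,0.0015,0,0,0,1],[0,0,0.0015,0,0,0,1]]]}}

```text
clock: 25.0
position: [0.5553, 0.3691, 0.0188]
ee_rot: [-0.079, 3.138, 0.003]
force: [-3.5, -1.9, 12.0]
width: 0.282
gripper_force: 40.0
```

Call:
{"api": "jog_arm", "payload": {"motion": [[[0,0,0,0,0,0,0.1],[0,0,0,0,0,0,0.1],[0,0,0,0,0,0,0.1],[0,0,-0.02,0,0,0,0.1],[0,0,-0.06,0,0,0,0.1],[0,0,-0.09,0,0,0,0.0],[-0.06,-0.2,-0.09,0,0,0,-0.4],[-0.06,-0.2,-0.09,0,0,0,-0.4],[-0.06,-0.2,-0.09,0,0,0,-0.4],[-0.06,-0.2,-0.09,0,0,0,-0.4]]]}}

```text
clock: 25.83
position: [0.6107, 0.2098, 0.1069]
ee_rot: [-0.08, 3.14, 0.0]
force: [0.4, -0.1, -0.8]
width: 0.693
gripper_force: 0.0
```

```bash
python3 bl.py;python3 -c "
from h import *
print(observe()['force'],d([.667,.0065,.09],-.33))"
```

```text
top [ 0.4429 -0.09   -0.0272] 0.05
top [ 0.6696  0.0047 -0.2947] 0.12
side [ 0.4447 -0.0844 -0.0886] 0.07
side [ 0.5543  0.3778 -0.0678] 0.1
side [ 0.6689  0.0084 -0.2224] 0.19
side [0.6595 0.1688 0.2354] 0.05
side [0.6091 0.3868 1.4199] 3.32
[-0.55276292  0.5676067  -1.19347241] (array([-0.0466, -0.2051,  0.0166]), [array([-0.000e+00, -1.000e-03, -2.765e+00]), array([-0.   ,  0.   ,  0.376])])
```

Call:
{"api": "jog_arm", "payload": {"motion": [[[-0.01,-0.04,0.01,0,0,0.1,-0.4],[-0.02,-0.08,0.016,0,0,0.2,-0.4],[-0.03,-0.12,0.016,0,0,0.3,-0.4],[-0.04,-0.16,0.016,0,0,0.376,-0.4],[-0.0466,-0.2051,0.016,0,0,0.376,-0.4],[-0.0466,-0.2051,0.03,0,0,0.376,-0.4],[-0.0466,-0.2051,0.045,0,0,0.376,-0.4],[-0.0466,-0.2051,0.045,0,0,0.376,-0.4]]]}}

```text
clock: 26.7
position: [0.6653, 0.0099, 0.0587]
ee_rot: [-0.508, -3.096, 0.0]
force: [-0.7, 1.4, -1.4]
width: 0.697
gripper_force: 0.0
```

```bash
python3 bl.py;python3 -c "
from h import *
print(observe()['force'],d([.668,.0065,.0145],-.32))"
```

```text
top [0.5534 0.3723 0.0636] 0.08
top [0.6594 0.1676 0.2488] 0.11
top [ 0.4575 -0.0977  0.7592] 2.14
side [ 0.6675  0.004  -0.1746] 0.49
side [ 0.4434 -0.0855  0.0079] 0.2
side [ 0.6186  0.3807 -0.0156] 0.07
side [0.6498 0.1724 1.4357] 0.51
side [ 0.5559  0.3786 -0.1296] 0.27
[-0.09649502 -0.58205985  0.79099563] (array([-0.0019, -0.0041,  0.0478]), [array([ 1.000e-03, -2.000e-03,  3.138e+00]), array([ 0.001,  0.001, -0.003])])
```

Call:
{"api": "jog_arm", "payload": {"motion": [[[-0.001,-0.003,0.025,0,0,0,-0.4],[-0.001,-0.003,0.038,0,0,0,-0.4],[-0.001,-0.003,0.046,0,0,0,-0.4],[-0.001,-0.003,0.046,0,0,0,1],[-0.001,-0.003,0.046,0,0,0,1],[-0.001,-0.003,0.046,0,0,0,1],[-0.001,-0.003,0.046,0,0,0,1],[-0.001,-0.003,0.046,0,0,0,1],[-0.001,-0.003,0.046,0,0,0,1],[-0.001,-0.003,0.046,0,0,0,1]]]}}

```text
clock: 27.73
position: [0.6673, 0.0056, 0.0161]
ee_rot: [0.51, 3.099, 0.0]
force: [-1.3, -0.8, 3.5]
width: 0.275
gripper_force: 40.0
```

```bash
python3 -c "
from h import *
print(d([.465,.069,.095],.06))"
```

```text
(array([ 0.2119, -0.0047, -0.0791]), [array([ 1.000e-03, -0.000e+00,  2.756e+00]), array([ 0.   ,  0.001, -0.386])])
```

Call:
{"api": "jog_arm", "payload": {"motion": [[[0,0,-0.02,0,0,0,1],[0,0,-0.05,0,0,0,1],[0,0,-0.08,0,0,-0.05,1],[0.04,0,-0.08,0,0,-0.15,1],[0.08,0,-0.08,0,0,-0.25,1],[0.12,0,-0.08,0,0,-0.33,1],[0.16,-0.002,-0.08,0,0,-0.386,1],[0.2,-0.004,-0.08,0,0,-0.386,1],[0.209,-0.0047,-0.08,0,0,-0.386,1],[0.209,-0.0047,-0.08,0,0,-0.386,1]]]}}

```text
clock: 28.57
position: [0.4634, 0.0689, 0.0953]
ee_rot: [0.098, -3.137, -0.0]
force: [0.6, 0.2, -3.1]
width: 0.283
gripper_force: 40.0
```

Call:
{"api": "jog_arm", "payload": {"motion": [[[0,0,0.035,0,0,0,1],[0,0,0.055,0,0,0,1],[0,0,0.062,0,0,0,1],[0,0,0.065,0,0,0,1],[0,0,0.067,0,0,0,1],[0,0,0.068,0,0,0,1],[0,0,0.068,0,0,0,1]]]}}

```text
clock: 29.15
position: [0.4684, 0.0682, 0.0282]
ee_rot: [-0.094, 3.139, 0.0]
force: [0.0, -0.7, -2.8]
width: 0.278
gripper_force: 40.0
```

Call:
{"api": "jog_arm", "payload": {"motion": [[[0.003,0,0.001,0,0,0,1],[0.006,0,0.002,0,0,0,1],[0.009,0,0.003,0,0,0,1],[0.012,0,0.0035,0,0,0,1],[0.015,0,0.0035,0,0,0,1],[0.018,0,0.0035,0,0,0,1],[0.021,0,0.0035,0,0,0,1],[0.024,0,0.0035,0,0,0,1],[0.027,0,0.0035,0,0,0,1],[0.03,0,0.0035,0,0,0,1]]]}}

```text
clock: 29.98
position: [0.4451, 0.0681, 0.0279]
ee_rot: [-0.093, 3.125, 0.005]
force: [8.0, 0.4, 27.2]
width: 0.283
gripper_force: 40.0
```

Call:
{"api": "jog_arm", "payload": {"motion": [[[-0.003,0,0,0,0,0,1],[-0.006,0,0,0,0,0,1],[-0.009,0,0,0,0,0,1],[-0.012,0,0,0,0,0,1],[-0.015,0,0,0,0,0,1],[-0.018,0,0,0,0,0,1],[-0.021,0,0,0,0,0,1],[-0.024,0,0,0,0,0,1],[-0.027,0,0,0,0,0,1],[-0.03,0,0,0,0,0,1]]]}}

```text
clock: 30.82
position: [0.4679, 0.0688, 0.0277]
ee_rot: [-0.095, 3.138, 0.002]
force: [-14.9, -0.4, 52.6]
width: 0.28
gripper_force: 40.0
```

The ratio is 0.27 both ways, the same as blank 2, so it is rough. It goes to the rework tray's near slot.

```bash
python3 -c "
from h import *
print(d([.384,-.089,.09],-.025))"
```

```text
(array([ 0.0931, -0.1524, -0.0627]), [array([-3.000e-03,  2.000e-03, -3.056e+00]), array([0.001, 0.002, 0.085])])
```

Call:
{"api": "jog_arm", "payload": {"motion": [[[0,0,-0.03,0,0,0,1],[0,0,-0.067,0,0,0,1],[0.02,-0.034,-0.067,0,0,0.085,1],[0.04,-0.068,-0.067,0,0,0.085,1],[0.06,-0.1,-0.067,0,0,0.085,1],[0.08,-0.135,-0.067,0,0,0.085,1],[0.093,-0.152,-0.067,0,0,0.085,1],[0.093,-0.152,-0.067,0,0,0.085,1],[0.093,-0.152,-0.067,0,0,0.085,1],[0.093,-0.152,-0.067,0,0,0.085,1]]]}}

```text
clock: 31.65
position: [0.3845, -0.0889, 0.0915]
ee_rot: [0.039, 3.14, 0.0]
force: [0.2, -0.0, -2.9]
width: 0.28
gripper_force: 40.0
```

```bash
python3 -c "
from h import *
print(d([.384,-.089,.022],-.025))"
```

```text
(array([ 0.0006, -0.0002,  0.0695]), [array([-3.000e-03,  0.000e+00, -3.142e+00]), array([0.   , 0.002, 0.   ])])
```

Call:
{"api": "jog_arm", "payload": {"motion": [[[0,0,0.035,0,0,0,1],[0,0,0.055,0,0,0,1],[0,0,0.063,0,0,0,1],[0,0,0.067,0,0,0,1],[0,0,0.07,0,0,0,1],[0,0,0.07,0,0,0,1]]]}}

```text
clock: 32.15
position: [0.3844, -0.0888, 0.0212]
ee_rot: [0.038, 3.141, 0.0]
force: [0.5, 0.4, -3.5]
width: 0.284
gripper_force: 40.0
```

Call:
{"api": "jog_arm", "payload": {"motion": [[[0,0,0.001,0,0,0,1],[0,0,0.002,0,0,0,1],[0,0,0.002,0,0,0,1]]]}}

```text
clock: 32.4
position: [0.3846, -0.0891, 0.0199]
ee_rot: [0.039, 3.139, 0.0]
force: [-0.8, 1.3, 1.1]
width: 0.28
gripper_force: 40.0
```

Call:
{"api": "jog_arm", "payload": {"motion": [[[0,0,0.0005,0,0,0,0.1],[0,0,0.0005,0,0,0,0.1],[0,0,0.0005,0,0,0,0.1],[0,0,-0.02,0,0,0,0.1],[0,0,-0.06,0,0,0,0.1],[0,0,-0.1,0,0,0,0.1],[-0.1,0,-0.12,0,0,0,0.1],[-0.1,0,-0.12,0,0,0,0.1],[-0.1,0,-0.12,0,0,0,0.1],[-0.1,0,-0.12,0,0,0,0.1]]]}}

```text
clock: 33.23
position: [0.4893, -0.0915, 0.1409]
ee_rot: [0.037, 3.135, -0.0]
force: [0.9, 0.4, -0.7]
width: 0.45
gripper_force: 0.0
```

```bash
python3 look2.py upper_frame; python3 bl.py
python3 - <<'E'
from h import *
print(d([.527,-.343,.13],-.018))
cv2.imwrite('pics/top2.png',cv2.cvtColor(get_image('top'),cv2.COLOR_RGB2BGR))
E
```

```text
upper_frame [411. 199.] [ 0.5278 -0.401  -0.0072] 0.959 no side
top [0.5534 0.3711 0.0603] 0.07
top [ 0.4376 -0.0776  0.6543] 1.71
top [0.6578 0.1685 0.303 ] 0.19
top [ 0.3845 -0.0835  0.4524] 1.25
top [0.6166 0.3722 0.0466] 0.08
side [ 0.4442 -0.083  -0.0454] 0.06
side [ 0.3844 -0.0828 -0.0647] 0.08
side [0.6593 0.1681 0.1726] 0.13
side [ 0.6184  0.3798 -0.0183] 0.06
(array([-0.0505, -0.2501,  0.0087]), [array([-1.000e-03, -0.000e+00,  3.134e+00]), array([ 0.   , -0.001, -0.007])])
```

View pics/top2.png

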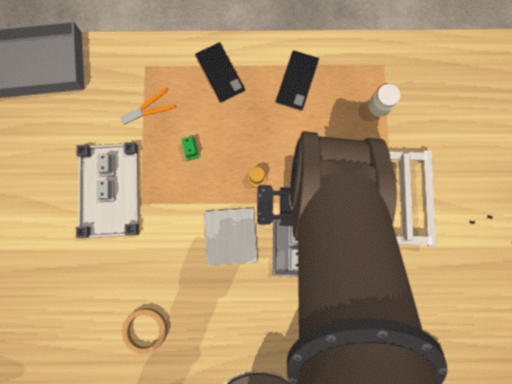

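The top view shows all blanks sorted: two in the lower frame at (105,163) and (105,189), and two in the tray. The upper frame's rib is still at column 405. I'll go to the upper frame.

Call:
{"api": "jog_arm", "payload": {"motion": [[[-0.05,-0.25,0.008,0,0,-0.007,0.1],[-0.05,-0.25,0.008,0,0,-0.007,0.1],[-0.05,-0.25,0.008,0,0,-0.007,0.1],[-0.05,-0.25,0.008,0,0,-0.007,0.1],[-0.05,-0.25,0.008,0,0,-0.007,0.1],[-0.05,-0.25,0.008,0,0,-0.007,0.1],[-0.05,-0.25,0.008,0,0,-0.007,0.1],[-0.05,-0.25,0.008,0,0,-0.007,0.1],[-0.05,-0.25,0.008,0,0,-0.007,0.1]]]}}

```text
clock: 34.43
position: [0.5271, -0.3425, 0.1305]
ee_rot: [-0.03, -3.141, -0.002]
force: [0.6, 0.8, -0.4]
width: 0.447
gripper_force: 0.0
```

Run:
```python
from h import *
print(d([.528,-.3435,.05],-.018))
cv2.imwrite('pics/side2.png',cv2.resize(cv2.cvtColor(get_image('side'),cv2.COLOR_RGB2BGR)[200:384,150:390],None,fx=3,fy=3))
```

```text
(array([-0.001 , -0.0011,  0.0805]), [array([-1.000e-03, -1.000e-03,  3.141e+00]), array([ 0.001, -0.001, -0.001])])
```

View pics/side2.png

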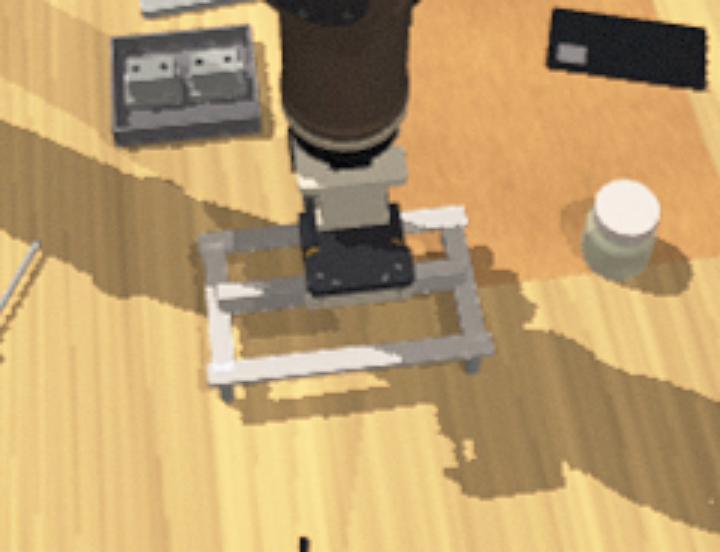

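The crop shows the two rough blanks flat in the tray. The gripper sits over the rib with the frame untouched. I'll descend and grip.

Call:
{"api": "jog_arm", "payload": {"motion": [[[0,-0.001,0.035,0,0,0,0.1],[0,-0.001,0.06,0,0,0,0.1],[0,-0.001,0.072,0,0,0,0.1],[0,-0.001,0.079,0,0,0,0.1],[0,-0.001,0.079,0,0,0,1],[0,-0.001,0.079,0,0,0,1],[0,-0.001,0.079,0,0,0,1],[0,-0.001,0.079,0,0,0,1],[0,-0.001,0.079,0,0,0,1],[0,-0.001,0.079,0,0,0,1]]], "force": 60}}

```text
clock: 35.32
position: [0.5282, -0.3441, 0.0531]
ee_rot: [0.028, 3.14, -0.001]
force: [0.2, 0.5, 7.4]
width: 0.149
gripper_force: 60.0
```

Call:
{"api": "jog_arm", "payload": {"motion": [[[0,0,0,0,0,0,1],[0,0,0,0,0,0,1],[0,0,-0.02,0,0,0,1],[0,0,-0.05,0,0,0,1],[0,0,-0.08,0,0,0,1],[0,0,-0.11,0,0,0,1],[0,0,-0.12,0,0,0,1],[0,0,-0.12,0,0,0,1]]]}}

```text
clock: 35.98
position: [0.5288, -0.3447, 0.1746]
ee_rot: [0.028, 3.137, -0.003]
force: [0.4, 0.3, -4.5]
width: 0.154
gripper_force: 60.0
```

Run:
```python
from h import *
print(d([.555,.367,.17],.053))
```

```text
(array([-0.0133,  0.712 ,  0.0031]), [array([0.007, 0.004, 3.071]), array([-0.002,  0.004, -0.071])])
```

Call:
{"api": "jog_arm", "payload": {"motion": [[[-0.002,0.02,0,0,0,0,1],[-0.004,0.06,0,0,0,-0.01,1],[-0.005,0.1,0,0,0,-0.02,1],[-0.006,0.14,0,0,0,-0.03,1],[-0.007,0.18,0,0,0,-0.04,1],[-0.008,0.22,0,0,0,-0.05,1],[-0.009,0.26,0,0,0,-0.06,1],[-0.01,0.3,0,0,0,-0.071,1],[-0.01,0.34,0,0,0,-0.071,1],[-0.011,0.38,0,0,0,-0.071,1]]]}}

```text
clock: 36.82
position: [0.5435, 0.0376, 0.1697]
ee_rot: [0.083, -3.137, 0.001]
force: [0.9, 0.2, -4.5]
width: 0.145
gripper_force: 60.0
```

Run:
```python
from h import *
print(d([.555,.367,.15],.053))
```

```text
(array([-0.0291,  0.3283,  0.0195]), [array([ 0.006, -0.   , -3.141]), array([-0.   , -0.004,  0.   ])])
```

Call:
{"api": "jog_arm", "payload": {"motion": [[[-0.004,0.04,0,0,0,0,1],[-0.008,0.08,0,0,0,0,1],[-0.012,0.12,0,0,0,0,1],[-0.016,0.16,0,0,0,0,1],[-0.02,0.2,0,0,0,0,1],[-0.023,0.24,0,0,0,0,1],[-0.026,0.28,0,0,0,0,1],[-0.027,0.31,0.01,0,0,0,1],[-0.028,0.325,0.02,0,0,0,1],[-0.028,0.325,0.02,0,0,0,1]]]}}

```text
clock: 37.65
position: [0.552, 0.3662, 0.1467]
ee_rot: [0.093, -3.134, 0.001]
force: [-0.9, -0.3, -5.1]
width: 0.147
gripper_force: 60.0
```

Call:
{"api": "jog_arm", "payload": {"motion": [[[0,0,0,0,0,0,1],[0,0,0,0,0,0,1],[0,0,0,0,0,0,1]]]}}

```text
clock: 37.9
position: [0.5566, 0.3597, 0.1514]
ee_rot: [0.08, -3.14, 0.002]
force: [-0.3, -0.0, -4.7]
width: 0.147
gripper_force: 60.0
```

Run:
```python
from h import *
o=observe();print(o['position'],o['ee_rot'],pose()[1].as_matrix().round(4).tolist())
ims={}
for n in('top','side'):
    ims[n]=cv2.cvtColor(get_image(n),cv2.COLOR_RGB2BGR)
    S=silhouettes('upper_frame',n)
    if S:
        s=S[0];q,c=fit('upper_frame',{n:s['mask']},z0=o['position'][2]-.0525,zc=.05);print(n,s['p'],np.round(q,4),round(c,3))
cv2.imwrite('pics/t3.png',np.hstack([cv2.resize(ims['top'][110:270,30:190],(400,400)),cv2.resize(ims['side'][50:180,170:300],(400,400))]))
```

```text
[0.55657122 0.35974613 0.15143525] [ 7.98219957e-02 -3.14017165e+00  2.42199258e-03] [[-0.9987, -0.0508, -0.0004], [-0.0508, 0.9987, -0.0016], [0.0004, -0.0015, -1.0]]
top 0.68 [0.5562 0.3593 0.0443] 0.76
side 0.84 [0.5563 0.3649 0.0317] 0.458
```

View pics/t3.png

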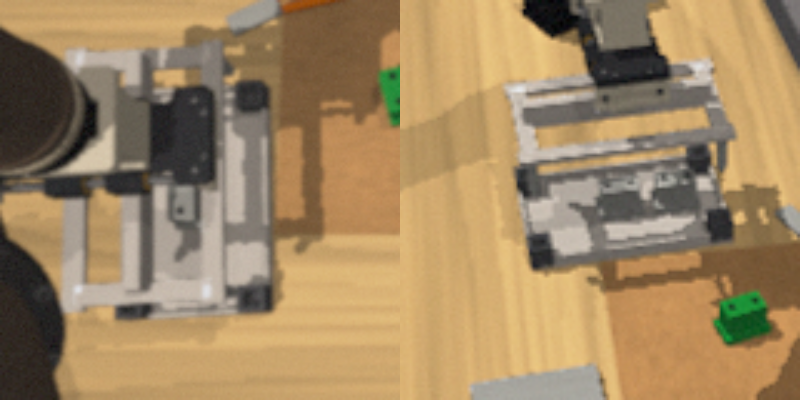

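The frame hangs level in the grip above the lower frame. In the left crop the sockets are at about (250,95) and (252,297). I'll check the lower-frame pose using the dark socket centroids in the first picture.

Run:
```python
from h import *
im=cv2.imread('pics/top0.png').max(2).astype(float)
pts=[]
for (i,j) in [(-1,-1),(-1,1),(1,-1),(1,1)]:
    a=.055;l=np.array([i*.1,j*.058]);w=[.5545+np.cos(a)*l[0]-np.sin(a)*l[1],.3655+np.sin(a)*l[0]+np.cos(a)*l[1],.02]
    p=proj([w],'top')[0]
    x0,y0=int(p[0])-9,int(p[1])-9
    c=im[y0:y0+19,x0:x0+19];m=np.clip((95-c)/45,0,1)
    ys,xs=np.mgrid[y0:y0+19,x0:x0+19];q=((xs*m).sum()/m.sum(),(ys*m).sum()/m.sum())
    pts.append(ray(q,'top',.021));print((i,j),p.round(1),np.round(q,1),m.sum().round(),pts[-1].round(4))
P_=np.array(pts);print(P_.mean(0),[np.arctan2(*(P_[b]-P_[a_])[::-1]) for a_,b in((0,2),(1,3))],[-np.arctan2(*(P_[b]-P_[a_])) for a_,b in((0,1),(2,3))])
print(np.linalg.norm(P_[2]-P_[0]),np.linalg.norm(P_[1]-P_[0]))
print(d([.554,.3655,.13],.054))
```

```text
(-1, -1) [131.8 228.9] [132.1 228.8] 80.0 [0.4581 0.3009]
(-1, 1) [ 83.2 231.8] [ 82.8 231.6] 136.0 [0.4519 0.4186]
(1, -1) [130.5 147.9] [130.9 148.1] 86.0 [0.6568 0.3119]
(1, 1) [ 83.4 150.6] [ 83.9 150.8] 104.0 [0.6506 0.4273]
[0.55436175 0.36467565] [np.float64(0.05521667342173568), np.float64(0.04358185603850051)] [np.float64(0.05275596534555277), np.float64(0.05428210955688203)]
0.19899489862343978 0.1178183153748693
(array([0.0023, 0.0046, 0.0224]), [array([ 1.000e-03, -0.000e+00,  3.139e+00]), array([ 0.   ,  0.001, -0.002])])
```

Call:
{"api": "jog_arm", "payload": {"motion": [[[0.002,0.0045,0.02,0,0,-0.001,1],[0.002,0.0045,0.04,0,0,-0.001,1],[0.002,0.0045,0.052,0,0,-0.001,1],[0.002,0.0045,0.058,0,0,-0.001,1],[0.002,0.0045,0.058,0,0,-0.001,1],[0.002,0.0045,0.058,0,0,-0.001,1],[0.002,0.0045,0.058,0,0,-0.001,1]]]}}

```text
clock: 38.68
position: [0.5546, 0.3667, 0.0952]
ee_rot: [-0.084, 3.139, 0.002]
force: [0.8, 0.8, -3.5]
width: 0.146
gripper_force: 60.0
```

Run:
```python
from h import *
o=observe();print(o['force'],o['position'],d([.5543,.3652,.083],.053))
a=[cv2.cvtColor(get_image(n),cv2.COLOR_RGB2BGR) for n in('top','side')]
print(observe()['position'])
cv2.imwrite('pics/t4.png',np.hstack([cv2.resize(a[0][120:250,50:180],(400,520)),cv2.resize(a[1][70:165,190:290],(400,520))]))
```

```text
[ 0.78170073  0.76803687 -3.45453478] [0.5546275  0.36665027 0.09519284] (array([ 0.0004, -0.0014,  0.0122]), [array([-3.000e-03,  2.000e-03, -3.141e+00]), array([0.001, 0.002, 0.001])])
[0.55449264 0.36669133 0.09519084]
```

View pics/t4.png

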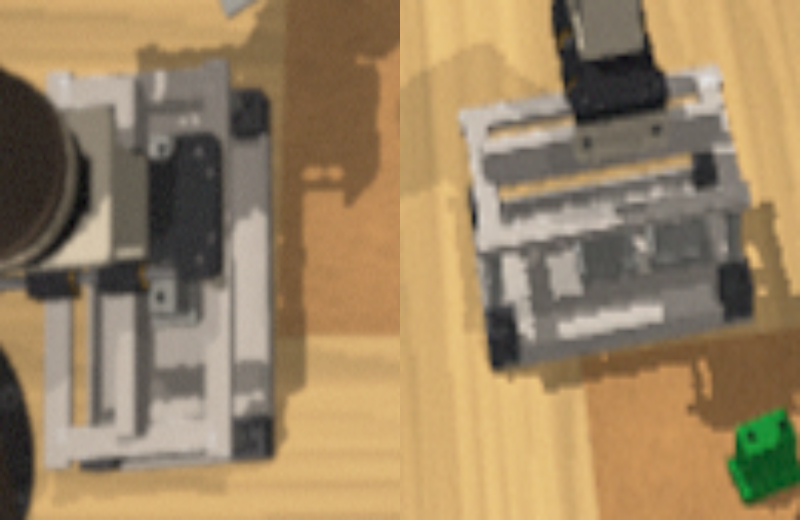

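The posts line up over the sockets in both views, for example at (735,285) and (500,340) in the side crop. I'll lower in stages and watch the force.

Call:
{"api": "jog_arm", "payload": {"motion": [[[0.0005,-0.001,0.004,0,0,0,1],[0.0005,-0.001,0.008,0,0,0,1],[0.0005,-0.001,0.012,0,0,0,1],[0.0005,-0.001,0.015,0,0,0,1],[0.0005,-0.001,0.018,0,0,0,1],[0.0005,-0.001,0.018,0,0,0,1]]]}}

```text
clock: 39.28
position: [0.5545, 0.3655, 0.0759]
ee_rot: [-0.084, 3.139, 0.001]
force: [3.9, 0.1, -3.9]
width: 0.146
gripper_force: 60.0
```

Call:
{"api": "jog_arm", "payload": {"motion": [[[-0.001,0,0.003,0,0,0,1],[-0.001,0,0.006,0,0,0,1],[-0.001,0,0.009,0,0,0,1],[-0.001,0,0.011,0,0,0,1],[-0.001,0,0.011,0,0,0,1]]]}}

```text
clock: 39.7
position: [0.555, 0.3653, 0.0647]
ee_rot: [-0.084, 3.14, 0.0]
force: [4.8, 0.3, -6.3]
width: 0.147
gripper_force: 60.0
```

Call:
{"api": "jog_arm", "payload": {"motion": [[[-0.001,0,0.001,0,0,0,1],[-0.001,0,0.002,0,0,0,1],[-0.001,0,0.003,0,0,0,1],[-0.001,0,0.003,0,0,0,1]]]}}

```text
clock: 40.03
position: [0.5553, 0.3654, 0.0632]
ee_rot: [-0.085, 3.14, 0.0]
force: [-0.6, -1.9, 8.2]
width: 0.145
gripper_force: 60.0
```

Bottom contact came at z = 0.063, as expected for fully home. Release and lift.

Call:
{"api": "jog_arm", "payload": {"motion": [[[0,0,0,0,0,0,0.3],[0,0,0,0,0,0,0.1],[0,0,0,0,0,0,0.1],[0,0,0,0,0,0,0.1],[0,0,-0.02,0,0,0,0.1],[0,0,-0.06,0,0,0,0.1],[0,0,-0.1,0,0,0,0.1],[0,0,-0.14,0,0,0,0.1],[0,0,-0.15,0,0,0,0.1],[0,0,-0.15,0,0,0,0.1]]]}}

```text
clock: 40.87
position: [0.5569, 0.3669, 0.2166]
ee_rot: [-0.085, 3.135, 0.007]
force: [-0.3, -0.1, -0.0]
width: 0.45
gripper_force: 0.0
```

Call:
{"api": "jog_arm", "payload": {"motion": [[[0,-0.25,-0.05,0,0,0,0.1],[0,-0.25,-0.05,0,0,0,0.1],[0,-0.25,-0.05,0,0,0,0.1],[0,-0.25,-0.05,0,0,0,0.1],[0,-0.25,-0.05,0,0,0,0.1],[0,-0.25,-0.05,0,0,0,0.1],[0,-0.25,-0.05,0,0,0,0.1],[0,-0.25,-0.05,0,0,0,0.1],[0,-0.25,-0.05,0,0,0,0.1]]]}}

```text
clock: 41.62
position: [0.5684, 0.1158, 0.2611]
ee_rot: [0.084, -3.139, -0.0]
force: [-0.9, 0.7, 0.2]
width: 0.451
gripper_force: 0.0
```

Run:
```python
from h import *
a=[cv2.cvtColor(get_image(n),cv2.COLOR_RGB2BGR) for n in('top','side')]
for n in('top','side'):
    for s in silhouettes('upper_frame',n)[:1]:
        q,c=fit('upper_frame',{n:s['mask']},z0=.01,zc=.05);print(n,np.round(q,4),round(c,3))
cv2.imwrite('pics/t5.png',np.hstack([cv2.resize(a[0][120:250,50:180],(400,520)),cv2.resize(a[1][60:250,180:320],(400,520))]))
```

```text
top [0.5507 0.417  0.0506] 2.2
side [0.5531 0.3698 0.065 ] 0.699
```

View pics/t5.png

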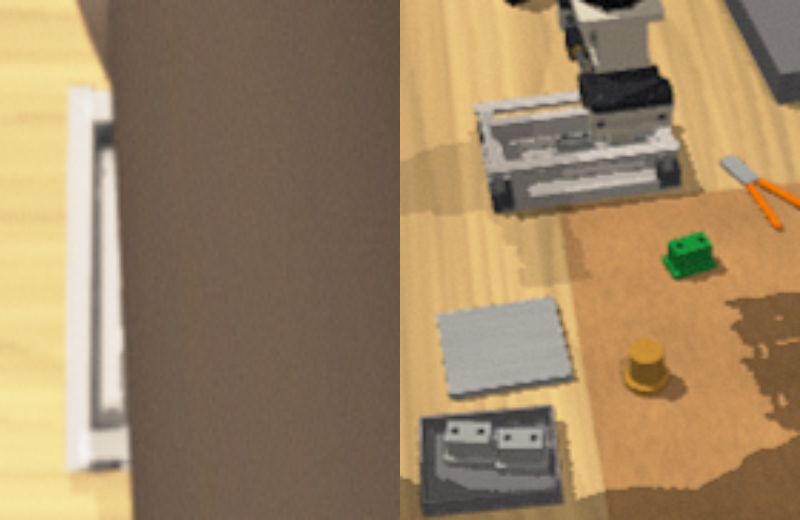

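The frame sits over the sockets and the rough blanks are in the tray. I'll clear the arm for one unobstructed check.

Call:
{"api": "jog_arm", "payload": {"motion": [[[0.0,-0.4,-0.03,0,0,0,0.1],[0.0,-0.4,-0.03,0,0,0,0.1],[0.0,-0.4,-0.03,0,0,0,0.1],[0.0,-0.4,-0.03,0,0,0,0.1],[0.0,-0.4,-0.03,0,0,0,0.1],[0.0,-0.4,-0.03,0,0,0,0.1],[0.0,-0.4,-0.03,0,0,0,0.1],[0.0,-0.4,-0.03,0,0,0,0.1],[0.0,-0.4,-0.03,0,0,0,0.1],[0.0,-0.4,-0.03,0,0,0,0.1]]]}}

```text
clock: 42.65
position: [0.5901, -0.2877, 0.2918]
ee_rot: [0.082, -3.14, 0.003]
force: [0.1, -0.4, -0.5]
width: 0.449
gripper_force: 0.0
```

Run:
```python
from h import *
a=[cv2.cvtColor(get_image(n),cv2.COLOR_RGB2BGR) for n in('top','side')]
print(observe()['dq'].round(3))
for n in('top','side'):
    for s in silhouettes('upper_frame',n)[:1]:
        q,c=fit('upper_frame',{n:s['mask']},z0=.01,zc=.05);print(n,np.round(q,4),round(c,3))
cv2.imwrite('pics/t6.png',np.hstack([cv2.resize(a[0][120:250,50:180],(400,520)),cv2.resize(a[1][60:190,180:310],(400,520))]))
```

```text
[-0.053 -0.024 -0.067  0.044 -0.023 -0.004 -0.05 ]
top [0.5532 0.3655 0.0607] 0.25
side [0.5558 0.369  0.0519] 0.504
```

View pics/t6.png

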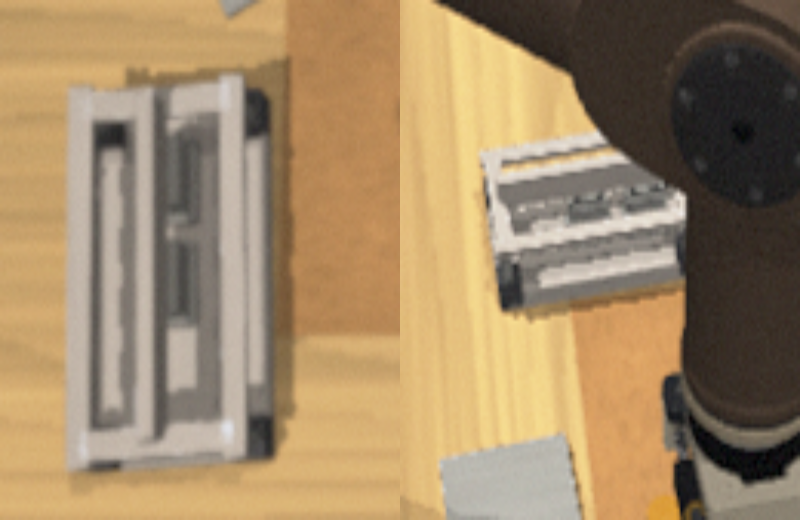

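The upper frame fits at (.553,.3655) with yaw of about .055, matching the lower frame. The blanks are visible below it at (182,185) and (182,280). Handing in.

```bash
python3 -c "
from cell import *
print(sign_off())"
```

```text
the job is handed in; nothing more can be done
None
```

I handed the job in at about 43 s, and sign-off returned no verdict: the two blanks judged polished are in the lower frame, the two judged rough are in the rework tray, and the upper frame is home on its sockets; rough drag read about 0.27 (nominal 0.6) against about 0.1 for polished, so the sort rests on that gap.

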